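# Move charged battery packs to the ready rack in order

## Task

Move the four battery packs from the chargers to the ready rack, one pack to a bay, keeping their order: the pack on the charger next to the power unit goes into the bay beside the rack's tall end plate, and the others follow in turn, ending with the pack farthest from the power unit in the bay farthest from the tall plate. Stand each pack upright on the rack's base in the middle of its bay, without dropping it or banging the rack, and never let a pack tip over.

Things in the scene. Friction and masses are not known exactly. Their poses are not given: they have to be found in the camera images.
- pack_tower_center (a point): Grey battery pack: a plain square tower, 40 mm (x) by 44 mm (y), 62 mm tall, the tallest and narrowest. Loose, 0.2 to 0.65 kg, stands upright on a charger at the start, its x axis along the charger's within about 6 degrees. This point is its centre, half-way up (31 mm above its underside); z is up.
- pack_slab_center (a point): Grey battery pack: a squat block, 60 mm (x) by 46 mm (y), 44 mm tall, the lowest. Loose, 0.2 to 0.65 kg, stands upright on a charger at the start, its x axis along the charger's within about 6 degrees. This point is its centre, half-way up (22 mm above its underside); z is up.
- pack_round_center (a point): Grey battery pack: an upright cylinder 46 mm across, 56 mm tall. Loose, 0.2 to 0.65 kg, stands upright on a charger at the start, its x axis along the charger's within about 6 degrees. This point is its centre, half-way up (28 mm above its underside); z is up.
- pack_stepped_center (a point): Grey battery pack: a block 54 mm (x) by 46 mm (y), 40 mm tall, with a narrower neck 30 mm (x) by 28 mm (y) on top, 58 mm tall in all. Loose, 0.2 to 0.65 kg, stands upright on a charger at the start, its x axis along the charger's within about 6 degrees. This point is its centre, half-way up (29 mm above its underside); z is up.
- charger_a: One of four identical black chargers, fixed in a row 75 mm apart along y on a 12 mm plywood board on the table; this one carries the tower pack at the start, within 5 mm of its middle. 80 mm (x) by 66 mm (y); the pack stands on its flat top, 26 mm above the origin, between 6 mm ribs at the y sides, 60 mm apart; open at the x ends. Origin: centre of its underside.
- charger_b: One of four identical black chargers, fixed in a row 75 mm apart along y on a 12 mm plywood board on the table; this one carries the slab pack at the start, within 5 mm of its middle. 80 mm (x) by 66 mm (y); the pack stands on its flat top, 26 mm above the origin, between 6 mm ribs at the y sides, 60 mm apart; open at the x ends. Origin: centre of its underside.
- charger_c: One of four identical black chargers, fixed in a row 75 mm apart along y on a 12 mm plywood board on the table; this one carries the round pack at the start, within 5 mm of its middle. 80 mm (x) by 66 mm (y); the pack stands on its flat top, 26 mm above the origin, between 6 mm ribs at the y sides, 60 mm apart; open at the x ends. Origin: centre of its underside.
- charger_d: One of four identical black chargers, fixed in a row 75 mm apart along y on a 12 mm plywood board on the table; this one carries the stepped pack at the start, within 5 mm of its middle. 80 mm (x) by 66 mm (y); the pack stands on its flat top, 26 mm above the origin, between 6 mm ribs at the y sides, 60 mm apart; open at the x ends. Origin: centre of its underside.
- power_unit: White power unit with two round black sockets on top, 80 mm (x) by 60 mm (y) by 55 mm tall, fixed on the plywood board in line with the chargers, at the left or right end of their row, 80 mm from the middle of the last charger; a white mug stands at the other end. Origin: centre of its underside.
- rack: Fixed rack: wooden base 100 mm (x) by 315 mm (y), 16 mm thick, four bays along y between thin aluminium dividers 20 mm high, open at the x sides. A tall aluminium end plate (top 75 mm above the table) stands at its +y end. Bay middles: x = 0, y = +112.5 (beside the tall plate), +37.5, -37.5, -112.5 mm; bays are 71 mm wide, floor 16 mm above the origin (centre of underside).
There are look-alikes about, which are no part of the job. What is shaped like the part that bears pack_stepped_center but blue or red is not meant.

How it is judged:
At the end, for the whole second after the job is handed in: All four packs stand released, at rest and upright (0.08 rad) on the rack's base (height within 4 mm), each within 15 mm of its bay's middle in x and y. Counted from the tall plate, the bays hold the packs in the order of their chargers counted from the power unit (((horizontal distance between charger_a and power_unit between 0.0425 and 0.1175 m and y of pack_tower_center in the frame of rack between 0.0975 and 0.1275 m) or (horizontal distance between charger_a and power_unit between 0.1175 and 0.1925 m and y of pack_tower_center in the frame of rack between 0.0225 and 0.0525 m) or (horizontal distance between charger_a and power_unit between 0.1925 and 0.2675 m and y of pack_tower_center in the frame of rack between -0.0525 and -0.0225 m) or (horizontal distance between charger_a and power_unit between 0.2675 and 0.3425 m and y of pack_tower_center in the frame of rack between -0.1275 and -0.0975 m)) and x of pack_tower_center in the frame of rack between -0.015 and 0.015 m and z of pack_tower_center in the frame of rack between 0.043 and 0.051 m and angle between each of pack_tower_center, pack_slab_center, pack_round_center, pack_stepped_center's own z axis and vertical below 0.08 rad and linear speed of each of pack_tower, pack_slab, pack_round, pack_stepped below 0.02 m/s and angular speed of each of pack_tower, pack_slab, pack_round, pack_stepped below 0.2 rad/s and ((horizontal distance between charger_b and power_unit between 0.0425 and 0.1175 m and y of pack_slab_center in the frame of rack between 0.0975 and 0.1275 m) or (horizontal distance between charger_b and power_unit between 0.1175 and 0.1925 m and y of pack_slab_center in the frame of rack between 0.0225 and 0.0525 m) or (horizontal distance between charger_b and power_unit between 0.1925 and 0.2675 m and y of pack_slab_center in the frame of rack between -0.0525 and -0.0225 m) or (horizontal distance between charger_b and power_unit between 0.2675 and 0.3425 m and y of pack_slab_center in the frame of rack between -0.1275 and -0.0975 m)) and x of pack_slab_center in the frame of rack between -0.015 and 0.015 m and z of pack_slab_center in the frame of rack between 0.034 and 0.042 m and ((horizontal distance between charger_c and power_unit between 0.0425 and 0.1175 m and y of pack_round_center in the frame of rack between 0.0975 and 0.1275 m) or (horizontal distance between charger_c and power_unit between 0.1175 and 0.1925 m and y of pack_round_center in the frame of rack between 0.0225 and 0.0525 m) or (horizontal distance between charger_c and power_unit between 0.1925 and 0.2675 m and y of pack_round_center in the frame of rack between -0.0525 and -0.0225 m) or (horizontal distance between charger_c and power_unit between 0.2675 and 0.3425 m and y of pack_round_center in the frame of rack between -0.1275 and -0.0975 m)) and x of pack_round_center in the frame of rack between -0.015 and 0.015 m and z of pack_round_center in the frame of rack between 0.04 and 0.048 m and ((horizontal distance between charger_d and power_unit between 0.0425 and 0.1175 m and y of pack_stepped_center in the frame of rack between 0.0975 and 0.1275 m) or (horizontal distance between charger_d and power_unit between 0.1175 and 0.1925 m and y of pack_stepped_center in the frame of rack between 0.0225 and 0.0525 m) or (horizontal distance between charger_d and power_unit between 0.1925 and 0.2675 m and y of pack_stepped_center in the frame of rack between -0.0525 and -0.0225 m) or (horizontal distance between charger_d and power_unit between 0.2675 and 0.3425 m and y of pack_stepped_center in the frame of rack between -0.1275 and -0.0975 m)) and x of pack_stepped_center in the frame of rack between -0.015 and 0.015 m and z of pack_stepped_center in the frame of rack between 0.041 and 0.049 m); the robot touches nothing.
It fails at once if a pack is tipped over (more than 0.7 rad) (angle between any of pack_tower_center, pack_slab_center, pack_round_center, pack_stepped_center's own z axis and vertical above 0.7 rad).
It fails at once if a pack is dropped: faster than 0.6 m/s in the last 15 mm above the rack's base (a fall of about 20 mm or more) ((linear speed of pack_tower above 0.6 m/s and z of pack_tower_center in the frame of rack below 0.062 m and x of pack_tower_center in the frame of rack between -0.05 and 0.05 m) or (linear speed of pack_slab above 0.6 m/s and z of pack_slab_center in the frame of rack below 0.053 m and x of pack_slab_center in the frame of rack between -0.05 and 0.05 m) or (linear speed of pack_round above 0.6 m/s and z of pack_round_center in the frame of rack below 0.059 m and x of pack_round_center in the frame of rack between -0.05 and 0.05 m) or (linear speed of pack_stepped above 0.6 m/s and z of pack_stepped_center in the frame of rack below 0.06 m and x of pack_stepped_center in the frame of rack between -0.05 and 0.05 m)).
It fails at once if the rack is banged (over 60 N) (contact force between rack and anything else above 60 N).
It also fails if it takes over 96 s, if anything falls off the work surface, if the arm or the gripper's body presses on something with over 40 N, if the wrist force passes 120 N, or if a joint passes its speed limit or range.

## Robot

A 7-joint arm with a two-finger parallel gripper is mounted at the origin on the work surface. World frame = base frame: x ahead of the robot, y to its left, z up, the work surface at z = 0. Lengths are in m, angles in rad, forces in N, time in s.
With the tool pointing down it reaches from about 0.4 to 0.85 m from the base axis. Payload 4.5 kg.
Tool frame: the origin (TCP) lies on the centre line of the jaws, within the pads' length; the fingertips stand 8 mm ahead of it and the grasp point (between the pads) lies 11 mm behind it; z points along the fingers, y is the line along which they close (so a half turn about z gives the same grasp; the last joint's range is limited). The gripper opens to 88 mm and grips with 3 to 60 N. Pads are 18 mm wide; open, the fingers measure 123 mm over their backs; the gripper's body (75 mm by 187 mm) begins 45 mm behind the grasp point.
Start: joints at [1.363, 0.689, -0.195, 1.565, 0.157, 0.902, -0.215], TCP at [0.15, -0.607, 0.247] pointing down, gripper open.
Joint ranges: [-3.01, 3.01], [-0.46, 2.08], [-1.47, 1.51], [0.13, 2.56], [-1, 4.14], [0.04, 2.09], [-2.66, 2.66]. Speed limits (rad/s): [2.57, 2.57, 3.14, 3.14, 3.14, 3.14, 3.14].

## Interface

Orientations are given as a unit quaternion [x, y, z, w].
In Python, from bench import * gives the robot as it stands. Calls block until the motion is done:
- move_to(position, orientation): joint-space move of the TCP to a pose.
- line_to(position, ori=None, feed=0.15, contact_N=None): straight line of the TCP; ori=None keeps the orientation; feed is the mean speed in m/s. With contact_N (N) it stops when the force on the tool has changed by that much, and returns True; else False.
- move_joints(angles): joint-space move.
- open_jaws() and clamp(strength=None): open the fingers fully, or close them until they stop; strength is the grip in N (None keeps the last).
- sleep(seconds).
- ik(position, orientation): joint angles nearest the present ones, or None.
- get_image(name): name is "scene" or "top"; returns a dict with "color" (400x640x3 uint8, red, green, blue), "range_z" (400x640 float32, m along the optical axis (not along the pixel's ray), 0 where there is no reading), "fovy" (degrees; the focal length in pixels is half the picture's height over the tangent of half this angle, whatever the lens; pixels are square), "cx", "cy" (the principal point, pixels), "eye" and "rotation" of the camera in the world. Camera axes: x right, y up, looking along -z (the intrinsics and any distortion apply to the point x, -y, -z); pixel columns grow to the right and rows downward; lengths in m; the calibration is good to about 2 mm. A picture is of the moment at which its call begins.
A pose or a line that the arm cannot do raises IKError and nothing moves.
- job_done(): hands the job in; it is judged then, once.
Readings, each from a call of its own:
- get_time_s(): time.
- get_joints(): joint angles.
- get_joint_velocities(): joint speeds.
- get_tau(): joint torques, N m.
- get_eef_pos(): TCP position.
- get_tool_rot(): TCP orientation.
- get_ft_force(): force on the tool from outside, world axes, zero at the start.
- get_ft_torque(): the same for the moment, N m.
- get_opening(): finger opening in m.
- get_gripper_force(): force on a finger pad.
Only numpy, scipy, OpenCV 4.12 (cv2) and the standard library are available. Lean on these libraries where they do the work, as an engineer would, in place of code of your own. Each camera call takes 0.05 s, during which the arm holds its last target. There are 200 camera calls.

## Working session

There is one attempt and no reset: what is moved stays moved. The work goes in short steps, each a Python script; the robot and the scene stay as the last script left them, time stands still between calls to the robot, and variables do not carry over. Pictures are saved under pics/ and viewed, at most 14 in all, crops included, and the job is handed in when it is done.

```bash
ls; mkdir -p pics; python3 - <<'E'
from bench import *
import cv2, numpy as np
for n in ("scene","top"):
    d=get_image(n); np.savez("%s0.npz"%n,**d)
    cv2.imwrite("pics/%s0.png"%n,d["color"][:,:,::-1])
    print(n,{k:(v if np.size(v)<20 else v.shape) for k,v in d.items()}, (d["range_z"]>0).mean())
print(get_time_s(),get_tool_rot())
E
```

```text
pics
scene {'color': (400, 640, 3), 'range_z': (400, 640), 'fovy': 44.227473544739254, 'cx': 316.3111569068107, 'cy': 202.3658514195164, 'eye': array([0.93143278, 0.4009188 , 1.08115549]), 'rotation': array([0.10302135, 0.24217151, 0.89633534, 0.35682282])} 0.9959140625
top {'color': (400, 640, 3), 'range_z': (400, 640), 'fovy': 49.74163868729012, 'cx': 317.1506996257821, 'cy': 199.34298857000294, 'eye': array([ 0.3965174 , -0.01912479,  1.05019504]), 'rotation': array([ 0.02981641, -0.03673982, -0.70137225,  0.71122298])} 0.9960078125
0.1 [ 9.92694331e-01  1.20653795e-01 -1.45353683e-04 -7.78627633e-04]
```

View pics/scene0.png

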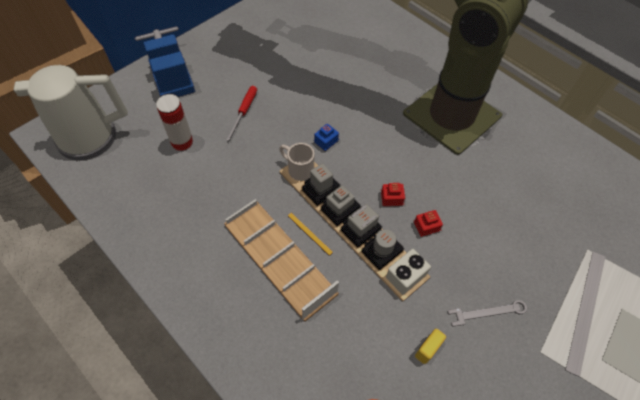

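View pics/top0.png

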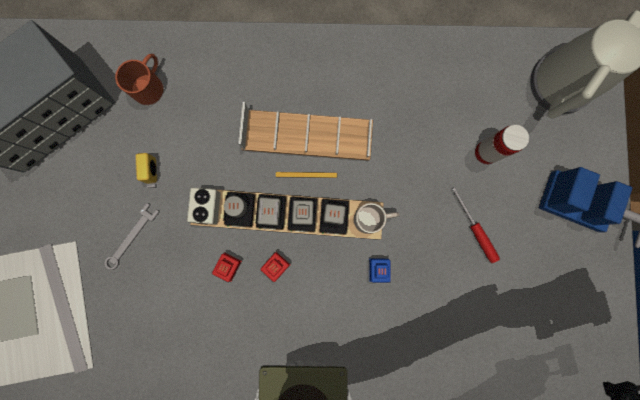

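The top view shows the power unit at (202,205), chargers to its right at x≈237, 271, 302 and 334 and the mug at (370,217). The rack lies at (307,133), with its taller-looking plate at the left end (241,122). Next I'll measure with depth.

```bash
cat > h.py <<'E'
import numpy as np, cv2
from scipy.spatial.transform import Rotation as R
def cloud(d):
    f=200/np.tan(np.radians(float(d["fovy"]))/2); v,u=np.mgrid[0:400,0:640]; z=d["range_z"].astype(float)
    p=np.stack([(u-d["cx"])/f*z,-(v-d["cy"])/f*z,-z],-1)
    P=R.from_quat(d["rotation"]).apply(p.reshape(-1,3)).reshape(400,640,3)+d["eye"]
    P[z==0]=np.nan; return P
E
python3 - <<'E'
from h import *
for n in ("top","scene"):
    d=np.load(n+"0.npz"); P=cloud(d)
    if n=="top":
        Z=P[...,2]
        print("table z",np.nanmedian(Z[280:330,100:200]),np.nanstd(Z[300:310,150:160]), Z[240:260,400:440].mean())
        for nm,(u,v) in dict(pu=(195,215),board=(225,233),rack1=(262,133),rack2=(350,138),mug=(370,203)).items(): print(nm,P[v,u].round(4))
    else:
        print("scene table",np.nanmedian(P[300:330,100:110,2]),P[330,470])
    a,b,c,e=(170,380,90,250) if n=="top" else (210,450,130,330)
    rgb=cv2.resize(d["color"][c:e,a:b,::-1],None,fx=3,fy=3,interpolation=cv2.INTER_CUBIC)
    h=np.clip(np.nan_to_num(P[c:e,a:b,2])/0.11*255,0,255).astype(np.uint8)
    h=cv2.applyColorMap(cv2.resize(h,None,fx=3,fy=3,interpolation=cv2.INTER_NEAREST),cv2.COLORMAP_JET)
    if n=="top": rgb=cv2.resize(np.vstack([rgb,h]),None,fx=.62,fy=.62)
    cv2.imwrite(f"pics/{n}1.png",np.clip(rgb.astype(float)*1.3,0,255))
E
```

```text
table z 0.0006336206688700718 0.0020954512903039162 nan
pu [0.4494 0.248  0.0716]
board [0.4107 0.1931 0.001 ]
rack1 [0.6546 0.108  0.0171]
rack2 [ 0.6454 -0.1066  0.0182]
mug [ 0.4812 -0.1469  0.0848]
scene table -0.7515390175691299 [ 0.46028234  0.42013484 -0.00123391][ WARN:0@0.210] global loadsave.cpp:1063 imwrite_ Unsupported depth image for selected encoder is fallbacked to CV_8U.
```

View pics/top1.png

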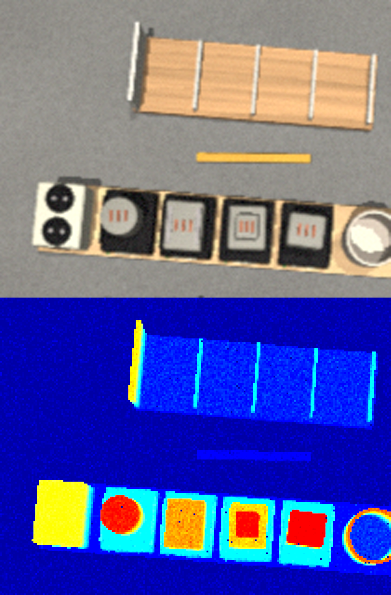

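View pics/scene1.png

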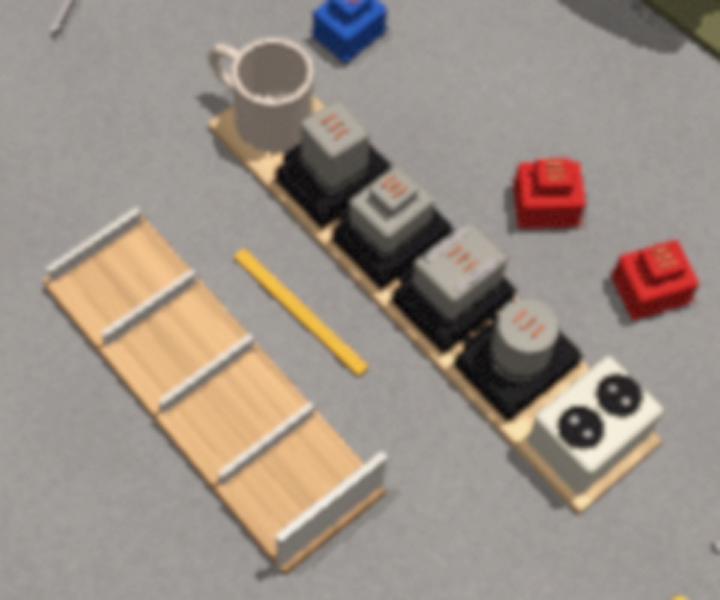

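Both crops agree. From the power unit the order is round, slab, stepped, tower. The rack's tall plate (yellow in the height map) is at its left, +y end. Next come the centres and angles, from the known heights in both views.

```bash
cat >> h.py <<'E'
def onplane(d,uv,z):
    f=200/np.tan(np.radians(float(d["fovy"]))/2); uv=np.asarray(uv,float).reshape(-1,2)
    r=R.from_quat(d["rotation"]).apply(np.c_[(uv[:,0]-d["cx"])/f,-(uv[:,1]-d["cy"])/f,-np.ones(len(uv))])
    return (d["eye"]+r*((z-d["eye"][2])/r[:,2])[:,None])[:,:2]
def blobs(d,box,z,tol=.006,amin=60):
    """tops at height z inside world box (x0,x1,y0,y1): centre, size, angle of long-ish sides vs x"""
    P=cloud(d); m=(abs(P[...,2]-z)<tol)&(P[...,0]>box[0])&(P[...,0]<box[1])&(P[...,1]>box[2])&(P[...,1]<box[3])
    m=cv2.morphologyEx(m.astype(np.uint8),cv2.MORPH_CLOSE,np.ones((3,3)))
    n,l,s,c=cv2.connectedComponentsWithStats(m); out=[]
    for i in range(1,n):
        if s[i,4]<amin: continue
        v,u=np.nonzero(l==i); q=onplane(d,np.c_[u,v],z)
        r=cv2.minAreaRect((q*1000).astype(np.float32)); b=cv2.boxPoints(r)
        e=b[1]-b[0]; a=(np.degrees(np.arctan2(e[1],e[0]))+45)%90-45
        w=[np.linalg.norm(b[1]-b[0]),np.linalg.norm(b[2]-b[1])]
        if abs(np.cos(np.arctan2(e[1],e[0])))<.7: w=w[::-1]
        out.append((s[i,4],(q.mean(0)*1000).round(1),np.round(r[0],1),np.round(w,1),round(a,1)))
    return out
E
python3 - <<'E'
from h import *
D=[np.load(n+"0.npz") for n in ("top","scene")]
ch=(.38,.56,-.13,.22)
for nm,z,box,t in [("tower",.1,(.38,.56,-.13,-.04),.005),("neck",.096,(.38,.56,-.04,.03),.005),("should",.078,(.38,.56,-.04,.03),.005),("slab",.082,(.38,.56,.03,.11),.005),
  ("round",.094,(.38,.56,.10,.20),.005),("pu",.067,(.38,.56,.19,.3),.006),("div",.036,(.57,.75,-.18,.2),.008),("plate",.075,(.57,.8,.1,.25),.008),("wood",.016,(.57,.75,-.2,.2),.006)]:
    for d in D:
        for o in blobs(d,box,z,t,20): print(nm,*o)
E
```

```text
tower 355 [455.3 -66.7] [455.  -66.8] [39.7 43.7] -7.3
tower 246 [459.  -61.3] [459.2 -61.2] [40.7 44.2] -7.9
neck 168 [459.3   4. ] [459.2   3.1] [28.8 26.6] 0.8
neck 134 [462.6   9.4] [463.3   9.6] [31.4 28.4] -2.4
should 310 [458.4   3.8] [459.3   3.6] [54.2 45.2] 0.8
should 202 [469.2  13.7] [463.4   8.8] [55.3 44.5] -2.1
slab 540 [460.   80.6] [460.1  80.5] [59.4 45.9] -3.2
slab 439 [464.   85.9] [463.8  86. ] [59.5 45.5] -3.6
round 336 [469.5 156.6] [469.4 156.4] [43.6 44.3] -43.6
round 298 [473.6 161.6] [474.2 162.3] [43.4 44.7] -43.2
pu 920 [471.7 234.8] [471.9 234.8] [79.7 60.2] -3.4
pu 885 [476.1 240.3] [476.  240.1] [80.6 59.8] -3.7
div 53 [659.7 145.6] [662.8 145.3] [100.5   5.3] -5.3
div 77 [657.3  72.2] [657.9  72.2] [88.4  5. ] -3.6
div 69 [653.   -2.4] [653.   -2.3] [90.8  4.2] -3.8
div 67 [649.4 -77.1] [648.2 -77. ] [88.2  4.2] -3.8
div 80 [ 644.3 -151.6] [ 643.3 -151.5] [90.7  5.1] -3.4
div 101 [ 646.5 -146.2] [ 646.6 -145.8] [90.2  9. ] -3.2
div 107 [651.9 -71.9] [651.1 -71.5] [90.   8.1] -4.0
div 107 [656.7   2.5] [656.    3.1] [91.1  7.9] -3.9
div 107 [662.4  76.9] [661.5  77.3] [90.3  7. ] -3.8
div 91 [669.7 154.1] [665.3 154.3] [102.4   6.7] -5.6
plate 139 [663.4 147.5] [663.1 147.5] [99.6  7.4] -3.9
plate 163 [667.2 152.6] [666.5 152.8] [100.9   8.1] -4.1
wood 5028 [652.7  -5.4] [652.8  -3.4] [101.1 312.4] -3.8
wood 4416 [657.6   3.4] [656.5   2.6] [101.  315.1] -3.9
```

Both views agree after a constant 4–5 mm camera offset, which I average out. The sizes match, and the charger and bay spacing is 75 mm as expected. I'll start with the round pack.

```bash
cat > job.py <<'E'
from h import *
from bench import *
RC=np.array([.6546,.0005]); RY=-3.8
def q(yaw): return R.from_euler("ZX",[yaw-90,180],degrees=True).as_quat()   # closing line along yaw
def best(yaw,p):
    c=[q(yaw),q(yaw+180)]; s=[ik(p,o) for o in c]
    k=[9 if j is None else abs(j[6]) for j in s]; return int(np.argmin(k))*180
PK=dict(round=((.4717,.1594),-3.6,.019,.1125),slab=((.4620,.0832),-3.4,.014,.0375),
        stepped=((.4613,.0062),-1.0,.014,-.0375),tower=((.4571,-.0640),-7.6,.022,-.1125))
def bay(y): return RC+R.from_euler("z",RY,degrees=True).apply([0,y,0])[:2]
def go(n):
    p,yaw,h,by=PK[n]; b=bay(by); T=.145
    f=best(yaw,[*p,T]); qa,qb=q(yaw+f),q(RY+f)
    for xy,o in((p,qa),(b,qb)):
        for z in (T,.05): assert ik([*xy,z],o) is not None,(n,xy,z)
    move_to([*p,T],qa)
    c=line_to([*p,.038+h],feed=.1,contact_N=12)
    if c: print("touch going down",get_eef_pos(),get_ft_force()); return False
    f0=np.array(get_ft_force()); clamp(30); w=get_opening()
    line_to([*p,T],feed=.12); print(n,"opening",round(w,4),round(get_opening(),4),"dF",(np.array(get_ft_force())-f0).round(2),"t",get_time_s())
    line_to([*b,T],qb,feed=.2)
    line_to([*b,.016+h+.012],feed=.12)
    c=line_to([*b,.016+h-.002],feed=.025,contact_N=5)
    print("contact",c,"height err",round(get_eef_pos()[2]-.016-h,4))
    if get_eef_pos()[2]-.016-h>.004: print("HIGH"); return False
    open_jaws(); line_to([*b,T],feed=.15); print("t",get_time_s()); return True
E
python3 - <<'E'
from job import *
for n,(p,yaw,h,by) in PK.items():
    print(n,best(yaw,[*p,.145]),bay(by).round(4),[None if (j:=ik([*x,z],q(a+best(yaw,[*p,.145])))) is None else np.round(j,2) for x,a in((p,yaw),(bay(by),RY)) for z in(.145,.04)])
print(go("round"))
d=get_image("scene"); cv2.imwrite("pics/s2.png",d["color"][:,:,::-1])
E
```

```text
round 180 [0.6621 0.1128] [array([-0.22,  0.71, -0.32,  2.03,  0.46,  0.47, -0.95]), array([-0.47,  0.9 ,  0.08,  2.09, -0.39,  0.17, -0.1 ]), array([-0.05,  0.89, -0.37,  1.49,  0.39,  0.84, -0.63]), array([-0.11,  1.02, -0.25,  1.53,  0.37,  0.64, -0.61])]
slab 180 [0.6571 0.0379] [array([-0.11,  0.68, -0.26,  2.12,  0.43,  0.4 , -0.78]), array([-0.3 ,  0.89,  0.03,  2.17, -0.31,  0.09, -0.02]), array([ 0.09,  0.88, -0.41,  1.54,  0.43,  0.82, -0.56]), array([ 0.03,  1.01, -0.3 ,  1.57,  0.44,  0.62, -0.57])]
stepped 180 [ 0.6521 -0.0369] [array([ 0.06,  0.67, -0.27,  2.14,  0.46,  0.38, -0.6 ]), array([-0.12,  0.89,  0.01,  2.19, -0.17,  0.06,  0.04]), array([ 0.21,  0.87, -0.43,  1.55,  0.45,  0.81, -0.46]), array([ 0.17,  1.01, -0.34,  1.59,  0.51,  0.63, -0.51])]
tower 180 [ 0.6471 -0.1118] [array([ 0.22,  0.67, -0.28,  2.14,  0.48,  0.39, -0.59]), array([ 0.07,  0.89, -0.04,  2.19,  0.48,  0.08, -0.57]), array([ 0.32,  0.88, -0.42,  1.54,  0.44,  0.82, -0.34]), array([ 0.29,  1.02, -0.37,  1.58,  0.54,  0.65, -0.42])]
round opening 0.0456 0.0455 dF [ 0.08  0.6  -1.82] t 5.675
contact True height err 0.0
t 9.925
True
```

The round pack gripped at 45.6 mm (46 expected) and touched down at exactly the expected height. I'll check its placing by measurement and go on.

```bash
python3 - <<'E'
from job import *
for n in ("slab","stepped","tower"):
    if not go(n): break
move_to([.45,-.35,.3],q(RY+180))
H=dict(round=.072,slab=.060,stepped=.074,tower=.078)
for c in ("top","scene"):
    d=get_image(c)
    for n in PK:
        b=bay(PK[n][3]); 
        print(c,n,b.round(4),blobs(d,(b[0]-.06,b[0]+.06,b[1]-.032,b[1]+.032),H[n],.005,50))
    cv2.imwrite(f"pics/{c}3.png",cv2.resize(d["color"][80:330,180:480,::-1],None,fx=2,fy=2))
print(get_time_s(),get_eef_pos())
E
```

```text
slab opening 0.0597 0.0598 dF [-0.23 -0.42 -5.31] t 13.3417
contact True height err 0.0002
t 17.5
stepped opening 0.0535 0.0538 dF [-1.92  0.5  -3.87] t 20.925
contact True height err 0.0002
t 25.1333
tower opening 0.0402 0.0399 dF [ 0.77 -0.17 -2.6 ] t 28.5833
contact True height err 0.0
t 32.85
top round [0.6621 0.1128] [(np.int32(300), array([659.4, 110.5]), array([659.1, 110.4]), array([42.7, 44.8], dtype=float32), np.float32(-44.5))]
top slab [0.6571 0.0379] [(np.int32(490), array([654.2,  35.6]), array([654.3,  35.7]), array([60. , 45.6], dtype=float32), np.float32(-3.7))]
top stepped [ 0.6521 -0.0369] [(np.int32(156), array([649.5, -38.6]), array([649.6, -38.6]), array([30.5, 27.8], dtype=float32), np.float32(-4.9))]
top tower [ 0.6471 -0.1118] [(np.int32(326), array([ 644.5, -114.1]), array([ 644.1, -114.1]), array([39.9, 43.7], dtype=float32), np.float32(0.2))]
scene round [0.6621 0.1128] [(np.int32(332), array([662.6, 115.3]), array([662.5, 116. ]), array([43.5, 46. ], dtype=float32), np.float32(-42.6))]
scene slab [0.6571 0.0379] [(np.int32(488), array([657.8,  40.8]), array([657.8,  41. ]), array([59.5, 46.3], dtype=float32), np.float32(-3.9))]
scene stepped [ 0.6521 -0.0369] [(np.int32(144), array([652.6, -33.6]), array([652.7, -33.6]), array([28.4, 29.5], dtype=float32), np.float32(-0.4))]
scene tower [ 0.6471 -0.1118] [(np.int32(275), array([ 647.9, -108.8]), array([ 647.8, -108.6]), array([39.7, 43.8], dtype=float32), np.float32(-4.0))]
34.25 [ 0.45098676 -0.34861168  0.29939246]
```

View pics/scene3.png

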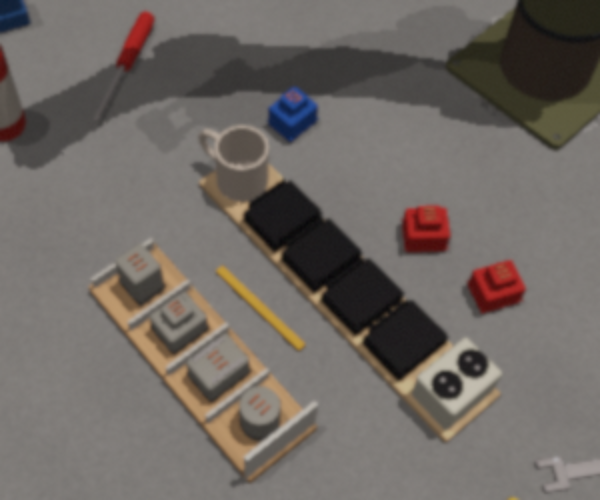

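The picture shows all four packs upright in their bays: round beside the tall plate at (260,410), then slab (218,365), stepped (180,322) and tower (140,275). The two-camera averages put each within about 2 mm of its bay middle.

```bash
python3 -c "
from bench import *
print(job_done())"
```

```text
the job is handed in; nothing more can be done
None
```

All four packs stand upright on the ready rack in the right order (round, slab, stepped, tower from the tall plate), each about 2 mm from its bay's middle by the cameras; handed in at about 34 s, verdict not shown.

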